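Tighten the sight-glass retaining ring with a two-pin spanner

ROBOT

A 6-joint arm with a two-finger parallel gripper is mounted at the origin on the work surface. World frame = base frame: x ahead of the robot, y to its left, z up, the work surface at z = 0. Lengths are in m, angles in rad, forces in N, time in s.
With the tool pointing down it reaches from about 0.4 to 0.825 m from the base axis. Payload 7 kg.
Tool frame: the origin (TCP) lies between the finger pads; the fingertips stand 11 mm ahead of it and the grasp point (between the pads) lies 8 mm behind it (arm.tips_ahead is the distance from the TCP to the fingertips, in m); z points along the fingers, x is the direction in which the jaws open and shut, and the axes are right-handed (so a half turn about z gives the same grasp; the last joint's range is limited). The gripper opens to 88 mm and grips with 3 to 60 N. Pads are 19 mm wide; open, the fingers measure 130 mm over their backs; the gripper's body (78 mm by 193 mm) begins 47 mm behind the grasp point.
Start: joints at [1.459, 0.359, 0.012, 0, -1.224, -0.288], TCP at [0.263, 0.622, 0.238] pointing down, gripper open.
Joint ranges: [-3.07, 3.07], [-1.43, 2.12], [-1.02, 1.25], [-3.03, 1.67], [-3.05, -0], [-3.03, 3.03]. Speed limits (rad/s): [2.39, 2.39, 3.01, 3.14, 3.14, 3.14].

INTERFACE

Orientations are given as [roll, pitch, yaw] about the fixed x, y, z axes, in that order (R = Rz(yaw) Ry(pitch) Rx(roll)).
In Python, from station import arm, optics, finder gives the robot as it stands. The module is installed in compiled form; this text tells all that it offers.
- The arm moves only by the tool apply_moves, never from a script. Its argument "increments" is one flat list of numbers, 6 for each row, row after row: the shift along the world's x, y, z in m, then the turn, a rotation vector about the world's x, y, z in rad. In form: [tx, ty, tz, rx, ry, rz, tx, ty, tz, rx, ry, rz, ...]. A call has 1 to 20 rows; each row shifts and turns the pose as measured when the row begins; what a row does not reach is not made up. A row lasts 1/12 s, in which the tool goes at most 41.7 mm and 7.16 degrees, less where a joint would pass 70% of its speed; a pose out of reach is approached as far as the arm can. A call with a gripper value outside its range is refused whole. "hand" is the closure, from 0 (fully open) to 1 (shut), set as the call begins (left out, the last holds). The fingers move at their own pace and stop on an object; "force" is the grip in N (left out, the last holds). Time passes only in rows, so rows that do not move let the fingers close. It gives the time, the measured TCP pose, the force and the opening at its end, in the units of the state.
- arm.get_state(): the state, without advancing time (a new reading comes with each control period).
- optics.grab_frame(name): name is "side" or "top"; returns the picture (400x640x3 uint8, red, green, blue); there is no depth.
- optics.camera_model(name): a dict with "fx", "fy", "cx", "cy" (pixels), "world_to_cam" (4x4, takes a point from world to camera coordinates). Camera axes: x right, y up, looking along -z (the intrinsics and any distortion apply to the point x, -y, -z); pixel columns grow to the right and rows downward; lengths in m; the calibration is good to about 2 mm. A picture is of the moment at which its call begins. camera_model takes no time and is no camera call.
- arm.job_done(): hands the job in, once; it reports no verdict.
Trained networks look in the newest picture that a camera, given by its name, has taken for a name from the list of things; names that differ only in an ending like _2 or _b are one class to them, and where a whole thing is asked for, a point or a joint stands for the part that bears it (a point fixed in the world has none). Each returns a list of dicts, best first, with "conf" (0 to 1); they miss things now and then, are a little off and sometimes report something else, mostly with a low value. They report only what shows in the picture. A call takes as long as a camera call.
- finder.find_in(camera, name): "box" ([left, top, right, bottom] in pixels, round what is visible of it).
- finder.landmark_of(camera, name): "point" ([column, row] in pixels: a listed point, or the origin of a listed thing).
The state is a dict: "t": time; "q": joint angles; "qd": joint speeds; "joint_efforts": joint torques, N m; "eef_pos": TCP position; "ee_rot": TCP orientation; "force": force on the tool from outside, world axes, zero at the start; "moment": the same for the moment, N m; "width": finger opening in m.
Only numpy, scipy, OpenCV 4.12 (cv2) and the standard library are available. Lean on these libraries where they do the work, as an engineer would, in place of code of your own. Each camera call takes 0.05 s, during which the arm holds its last target. There are 200 camera calls.

TASK

Take the orange-handled two-pin spanner from its rest, engage both pins in the holes of the brass ring recessed in the teal sight port, and turn the ring clockwise until it is fully home. Feel for the holes with a light touch and never force the ring: no hard pressing, no wrenching past the stop. Then stand the spanner back upright in its rest, let go, and leave everything else on the bench alone.

Things in the scene. Friction and masses are not known exactly. Their poses are not given: they have to be found in the camera images.
- spanner_grip (a point): Centre of the spanner's orange handle blade, 60 (x) by 14 (y) by 40 mm (z): grip it across y. Axes of the spanner: z up, x along its pin line. The spanner is 90 mm tall, about 0.25 kg. A 14 mm round stem joins the blade to a steel foot bar. At the start it stands loose in the rest's pocket, its axes within a few degrees of the rest's.
- spanner_pins (a point): Point midway between the spanner's two pin tips, 70 mm below spanner_grip, same axes. The pins are round steel, 6 mm diameter, 6 mm long, pointing down at x = +24 and -24 mm from the underside of the foot bar, which is 58 (x) by 20 (y) by 12 mm (z).
- port: Teal round sight port (a window flange) fixed to the bench, 120 mm diameter, on a steel plate 130 (x) by 100 (y) by 10 mm; origin at the bottom centre on the bench, z up. Rim at z = 50 mm, bolt heads on it up to 54 mm. Its bore, 70 mm diameter, holds the brass ring, whose top face is 8 mm below the rim (z = 42 mm); glass below it.
- port_centre (a point): Centre of the brass ring's top face, port's axes. Ring 65 mm outside, 29 mm inside diameter, 8 mm thick, flat, with six round 9 mm through holes at 60 degree steps, 24 mm from this centre. Their angle is not measured and may be anything, unrelated to the port's axes or ring. Any opposite pair fits the pins; once in, the bar lies on the face and the tips are 6 mm below it.
- ring (a joint): Turn of the brass ring, rad: 0 = fully home at its hard stop, negative = still to tighten (starts between -0.75 and -0.35); grows as it turns clockwise seen from above. Turning takes up to about 0.2 N m and it stays where it is left; the stop is slightly springy (a gasket): past it the torque rises by about 0.1 N m per 0.01 rad, and 0.5 N m is plenty.
- rest: Spanner rest: black block with yellow walls round a pocket, fixed to the bench, 104 (x) by 64 (y) by 30 mm (z); origin at the bottom centre, z up. Pocket 72 (x) by 32 mm (y), its floor at z = 18 mm with a slot 10 mm wide along x for the pins. The spanner's foot bar stands on that floor, pin line along x, handle centre 82 mm above the origin.

How it is judged:
By the outcome, as a careful person would: the job done as asked, in the order asked, and still so for the second after the job is handed in, with the robot touching nothing.
It also fails if it takes over 72 s, if anything falls off the work surface, if the arm or the gripper's body presses on something with over 40 N, if the wrist force passes 120 N, or if a joint passes its speed limit or range.

## Working session

There is one attempt and no reset: what is moved stays moved. The work goes in short steps, Python scripts to look and compute and a tool call to move; the robot and the scene stay as the last step left them, time stands still between calls to the robot, and variables do not carry over. Pictures are saved under pics/ and viewed, about 8 in all and at most 12, crops included, and the job is handed in when it is done.

Besides the shell and the picture viewer there is one more tool, called after ">>>" as name(argument=value, ...) on one line, values as JSON. apply_moves: Moves the arm, as the interface text tells. Its arguments: {"type":"object","properties":{"increments":{"type":"array"},"hand":{"type":"number"},"force":{"type":"number"}},"required":["increments"]}

```bash
mkdir -p pics
cat > h.py <<'E'
import numpy as np, cv2
from station import arm, optics, finder
def ray(cam,p):
    m=optics.camera_model(cam); W=np.array(m["world_to_cam"]); R,t=W[:3,:3],W[:3,3]
    d=np.array([(p[0]-m["cx"])/m["fx"],-(p[1]-m["cy"])/m["fy"],-1.])
    return -R.T@t, R.T@d
def onz(cam,p,z):
    o,d=ray(cam,p); return o+d*(z-o[2])/d[2]
def proj(cam,P):
    m=optics.camera_model(cam); W=np.array(m["world_to_cam"]); c=W[:3,:3]@np.array(P)+W[:3,3]
    return np.array([m["cx"]+m["fx"]*c[0]/-c[2], m["cy"]-m["fy"]*c[1]/-c[2]])
def tri(p,q):
    (o1,d1),(o2,d2)=ray("side",p),ray("top",q)
    s=np.linalg.lstsq(np.c_[d1,-d2],o2-o1,rcond=None)[0]
    a,b=o1+s[0]*d1,o2+s[1]*d2
    return (a+b)/2,np.linalg.norm(a-b)
def save(cam,name,box=None,k=1):
    f=optics.grab_frame(cam)
    if box: f=f[box[1]:box[3],box[0]:box[2]]
    f=cv2.resize(f,None,fx=k,fy=k,interpolation=cv2.INTER_CUBIC)
    cv2.imwrite("pics/"+name,f[:,:,::-1])
E
python3 - <<'E'
from h import *
for c in ("side","top"):
    save(c,c+"0.png")
    m=optics.camera_model(c); print(c,{k:v for k,v in m.items() if k!="world_to_cam"}, ray(c,(320,200)))
pts={}
for n in ("spanner_grip","spanner_pins","port","port_centre","rest"):
    for c in ("side","top"):
        r=finder.landmark_of(c,n)[:2]; print(n,c,[(np.round(x["point"],1),round(x["conf"],2)) for x in r]); pts[n,c]=r[0]["point"] if r else None
    if pts[n,"side"] is not None and pts[n,"top"] is not None: print(tri(pts[n,"side"],pts[n,"top"]))
print(arm.get_state())
E
python3 -c "
import cv2,numpy as np
a=cv2.imread('pics/side0.png');b=cv2.imread('pics/top0.png')
cv2.imwrite('pics/both0.png',cv2.resize(np.vstack([a,b]),(480,600),interpolation=cv2.INTER_AREA))"
```

```text
side {'fx': 383.7713145948799, 'fy': 383.7713145948799, 'cx': 317.98741642342947, 'cy': 202.34208598161914} (array([0.30317937, 0.31449031, 0.5786935 ]), array([ 0.40059524, -0.47990457, -0.78056377]))
top {'fx': 441.43048013500396, 'fy': 441.43048013500396, 'cx': 319.9545406866401, 'cy': 199.66324850401818} (array([0.43776525, 0.00389077, 0.92736588]), array([ 0.11103492, -0.00225075, -0.99381426]))
spanner_grip side [(array([417.3, 161.7]), 0.92)]
spanner_grip top [(array([411.2, 223.8]), 0.8)]
(array([ 0.48611401, -0.17584751,  0.07623176]), np.float64(0.006489160272244318))
spanner_pins side [(array([412. , 187.7]), 0.8)]
spanner_pins top [(array([403.1, 223.7]), 0.6)]
(array([ 0.48626535, -0.17516222,  0.00569975]), np.float64(0.015148197394420918))
port side [(array([294.8, 318.7]), 0.71)]
port top [(array([402.6, 226. ]), 0.2)]
(array([ 0.54836684, -0.08222248, -0.34385638]), np.float64(0.31731046875923985))
port_centre side [(array([297. , 305.6]), 0.93), (array([292.4, 318.6]), 0.43)]
port_centre top [(array([235.3, 225.2]), 0.92)]
(array([0.4775594 , 0.1652539 , 0.05557862]), np.float64(0.012005005513427393))
rest side [(array([413.5, 191.2]), 0.89)]
rest top [(array([403.7, 231.2]), 0.62)]
(array([ 0.47582421, -0.17547221,  0.00060041]), np.float64(0.004569904197438113))
{'t': 0.6, 'q': array([ 1.45911689e+00,  3.58559143e-01,  1.19254160e-02,  2.21118395e-05,
       -1.22408455e+00, -2.88116603e-01]), 'qd': array([-0.00031219, -0.00046762,  0.00051556,  0.00048106,  0.00012624,
       -0.00032755]), 'joint_efforts': array([ 8.65952316e-04, -5.81989896e+01,  2.93183649e+01,  6.99977160e+00,
        1.24021975e-02, -9.42741821e-06]), 'eef_pos': array([0.26273846, 0.6217645 , 0.23760276]), 'ee_rot': array([ 3.14159042e+00,  8.07384254e-05, -1.97058485e+00]), 'force': array([ 0.2628603 , -0.88647229, -0.26414915]), 'moment': array([0.01548342, 0.02464488, 0.0012346 ]), 'width': 0.08798328027986031}
```

View pics/top0.png

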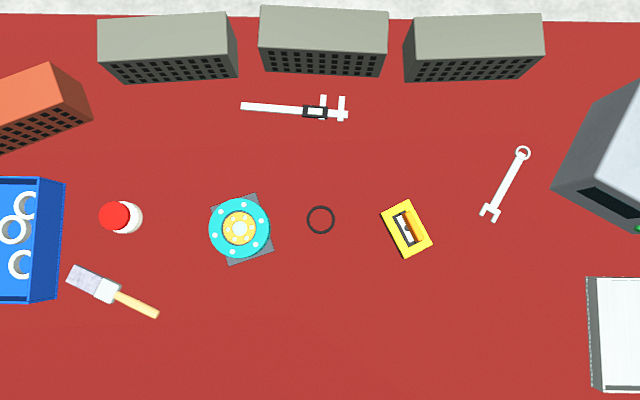

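View pics/side0.png

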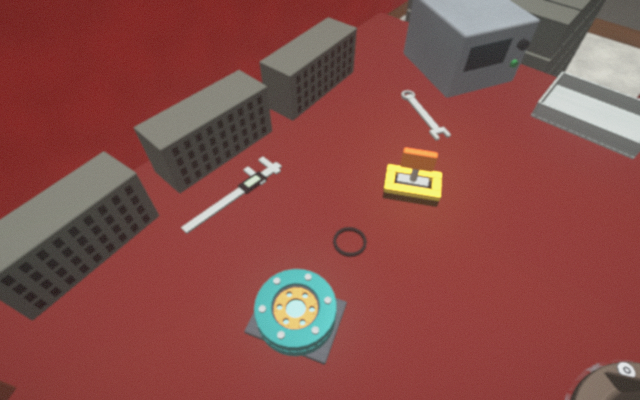

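The top picture shows the port near (240,228) and the rest near (406,228). The side picture shows the port near (295,310) and the spanner handle near (420,158). Next I'll measure the edges and the ring's holes up close.

Run:
```python
from h import *
a=cv2.imread("pics/top0.png"); b=cv2.imread("pics/side0.png")
k=5
def crop(f,x,y,w=38,h=29): return cv2.resize(f[y-h:y+h,x-w:x+w],(400,300),interpolation=cv2.INTER_CUBIC)
out=np.vstack([np.hstack([crop(a,239,228),crop(a,406,229)]),np.hstack([crop(b,296,309),crop(b,414,172)])])
cv2.imwrite("pics/crops.png",out)
# teal rim, yellow walls, by colour
for n,f in (("top",a),("side",b)):
    hsv=cv2.cvtColor(f,cv2.COLOR_BGR2HSV)
    for nm,lo,hi,z in (("teal",(80,100,80),(100,255,255),.05),("yellow",(22,150,120),(32,255,255),.03),("orange",(8,170,150),(18,255,255),.102),("brass",(15,100,120),(24,255,255),.042)):
        m=cv2.inRange(hsv,lo,hi); nn,l,s,c=cv2.connectedComponentsWithStats(m)
        for i in range(1,nn):
            if s[i,4]>40:
                ct=cv2.findContours((l==i).astype(np.uint8),0,1)[0][0]
                W=np.array([onz(n,p[0],z)[:2] for p in ct],np.float32)
                r=cv2.minAreaRect(W*1000); e=cv2.minEnclosingCircle(W*1000)
                print(n,nm,s[i],c[i].round(1),"rect",np.round(r[0],1),np.round(r[1],1),round(r[2],1),"circ",np.round(e[0],1),round(e[1],1))
```

```text
top teal [ 209  198   62   60 1836] [239.4 228.2] rect [479. 161.] [117.  121.3] 0.8 circ [478.4 161.2] 61.5
top yellow [388 208  37  39 252] [413.3 224.8] rect [ 490.6 -178.7] [91. 41.] 34.2 circ [ 486.4 -172.6] 47.0
top yellow [381 212  25  47  71] [392.3 234.9] rect [ 467.9 -146. ] [103.4   4.6] 26.6 circ [ 469.  -148.1] 51.7
top orange [402 212  17  29  66] [409.5 225.3] rect [ 482.3 -166.6] [57.2  8.5] 22.9 circ [ 483.6 -169.7] 28.6
side teal [ 255  270   81   78 2865] [295.  310.2] rect [475.7 163.2] [116.2 116.6] 40.2 circ [476.1 165. ] 60.6
side yellow [384 186  57  14 172] [410.9 193.5] rect [ 465.1 -144.2] [103.7  12.5] 26.6 circ [ 467.9 -149.8] 51.8
side orange [401 147  37  20 160] [416.4 156.9] rect [ 475.  -160.3] [59.3 48.6] 26.9 circ [ 474.5 -159.9] 36.5
side brass [405 149  31   7  92] [419.8 152. ] rect [ 505.3 -237.1] [59.   9.1] 26.2 circ [ 504.7 -236. ] 29.5
side brass [383 164  60  37 341] [412.4 186. ] rect [ 475.4 -161.5] [106.   74.3] 28.0 circ [ 474.4 -161.4] 61.5
side brass [274 287  44  42 867] [295.  306.7] rect [477.4 161.7] [63.5 62.4] 69.2 circ [477.3 161.8] 32.2
```

View pics/crops.png

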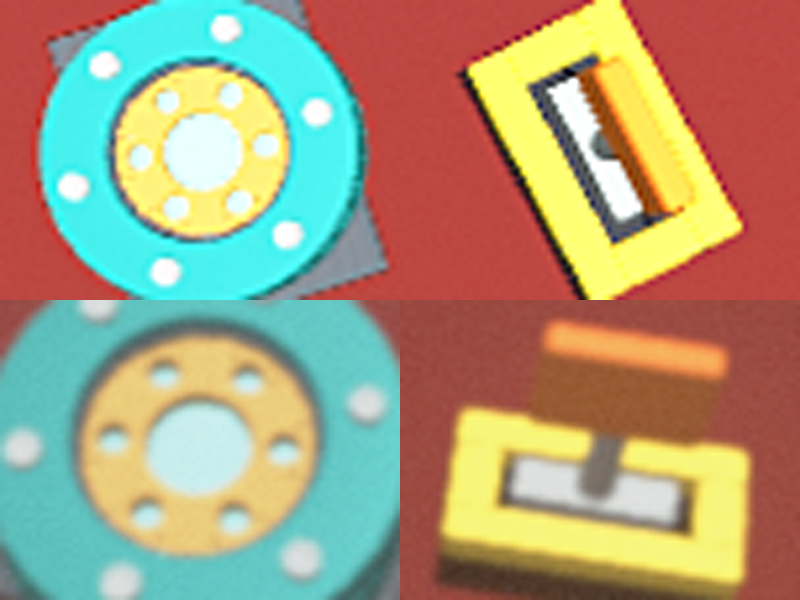

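Top row of crops: ring with six clear holes, and the spanner standing in the rest. Bottom row: the same from the side. Now the angles and positions.

```bash
cat > ring.py <<'E'
from h import *
from scipy.optimize import least_squares
def holes(f,cam,C=(.478,.162)):
    K=4; u=cv2.resize(f,None,fx=K,fy=K,interpolation=cv2.INTER_CUBIC)
    hsv=cv2.cvtColor(u,cv2.COLOR_BGR2HSV); u0,v0=proj(cam,(*C,.042))
    sat=hsv[:,:,1].astype(int); hue=hsv[:,:,0]
    m=((hue>60)|(sat<70)).astype(np.uint8)
    nn,l,s,c=cv2.connectedComponentsWithStats(m); P=[];ctr=None
    for i in range(1,nn):
        p=(c[i]+.5)/K-.5; w=onz(cam,p,.042)[:2]; d=np.hypot(*(w-C))
        if d<.010 and s[i,4]>100: ctr=w
        if .018<d<.030 and 50<s[i,4]<2500: P.append(w)
    P=np.array(P)
    def res(x):
        a=np.arctan2(P[:,1]-x[1],P[:,0]-x[0]); k=np.round((a-x[2])/(np.pi/3)); b=x[2]+k*np.pi/3
        return np.r_[P[:,0]-x[0]-.024*np.cos(b),P[:,1]-x[1]-.024*np.sin(b)]
    best=min((least_squares(res,[P[:,0].mean(),P[:,1].mean(),t]) for t in np.radians([0,15,30,45])),key=lambda r:r.cost)
    return len(P),best.x[:2]*1000,np.degrees(best.x[2])%60,np.sqrt(2*best.cost/len(P))*1000,ctr
E
python3 - <<'E'
from ring import *
a=cv2.imread("pics/top0.png"); b=cv2.imread("pics/side0.png")
print(holes(a,"top")); print(holes(b,"side"))
for n,f in (("top",a),("side",b)):
    hsv=cv2.cvtColor(f,cv2.COLOR_BGR2HSV)
    m=cv2.inRange(hsv,(17,120,100),(34,255,255))
    q=np.zeros_like(m); q[150:270,370:450]=m[150:270,370:450]
    ct=np.vstack([c for c in cv2.findContours(q,0,1)[0] if len(c)>8])
    W=np.array([onz(n,p[0],.03)[:2]*1000 for p in ct],np.float32); r=cv2.minAreaRect(W); print(n,"rest rim",r)
    # bright orange top face of blade
    o=cv2.inRange(hsv,(8,120,215),(19,255,255)); q=np.zeros_like(o); q[140:270,370:450]=o[140:270,370:450]
    ys,xs=np.nonzero(q)
    if len(xs)>10:
        W=np.array([onz(n,p,.102)[:2]*1000 for p in zip(xs,ys)],np.float32); print("blade top",W.mean(0),cv2.minAreaRect(W))
E
```

```text
(6, array([478.23163977, 162.94497502]), np.float64(36.39365259572084), np.float64(0.11632654135352867), array([0.47814121, 0.1630379 ]))Traceback (most recent call last):
  File "<stdin>", line 3, in <module>
  File "ring.py", line 10, in holes
    p=(c[i]+.5)/K-.5; w=onz(cam,p,.042)[:2]; d=np.hypot(*(w-C))
                        ~~~^^^^^^^^^^^^
  File "h.py", line 8, in onz
    o,d=ray(cam,p); return o+d*(z-o[2])/d[2]
        ~~~^^^^^^^
  File "h.py", line 4, in ray
    m=optics.camera_model(cam); W=np.array(m["world_to_cam"]); R,t=W[:3,:3],W[:3,3]
ValueError: time passes only in moves, steps and waits
```

```bash
cat >> h.py <<'E'
_M={c:optics.camera_model(c) for c in ("side","top")}
class optics_(object):
    grab_frame=staticmethod(optics.grab_frame); camera_model=staticmethod(lambda c:_M[c])
optics=optics_
E
cat > m.py <<'E'
from ring import *
a=cv2.imread("pics/top0.png"); b=cv2.imread("pics/side0.png")
print(holes(a,"top")); print(holes(b,"side"))
for n,f in (("top",a),("side",b)):
    hsv=cv2.cvtColor(f,cv2.COLOR_BGR2HSV)
    m=cv2.inRange(hsv,(17,120,100),(34,255,255))
    q=np.zeros_like(m); q[150:270,370:450]=m[150:270,370:450]
    ct=np.vstack([c for c in cv2.findContours(q,0,1)[0] if len(c)>8])
    W=np.array([onz(n,p[0],.03)[:2]*1000 for p in ct],np.float32); r=cv2.minAreaRect(W); print(n,"rest rim",r)
    o=cv2.inRange(hsv,(8,120,215),(19,255,255)); q=np.zeros_like(o); q[140:270,370:450]=o[140:270,370:450]
    ys,xs=np.nonzero(q)
    if len(xs)>10:
        W=np.array([onz(n,p,.102)[:2]*1000 for p in zip(xs,ys)],np.float32); print("blade top",W.mean(0),cv2.minAreaRect(W))
E
python3 m.py
```

```text
(6, array([478.23163977, 162.94497502]), np.float64(36.39365259572084), np.float64(0.11632654135352867), array([0.47814121, 0.1630379 ]))
(6, array([475.91228327, 163.01557053]), np.float64(36.31419574551783), np.float64(0.2267738864003694), array([0.47571098, 0.16319461]))
top rest rim ((482.2286376953125, -174.04843139648438), (105.57870483398438, 66.60681915283203), 27.809396743774414)
blade top [ 479.41254 -175.48524] ((479.82684326171875, -161.5994415283203), (97.54182434082031, 58.48439407348633), 28.257110595703125)
side rest rim ((478.57440185546875, -170.97744750976562), (107.67516326904297, 77.41926574707031), 27.631877899169922)
blade top [ 481.0226  -174.12756] ((465.2499694824219, -155.0657196044922), (98.07909393310547, 75.97247314453125), 6.769600868225098)
```

>>> apply_moves(increments=[0.018, -0.037, 0, 0, 0, -0.114, 0.018, -0.037, 0, 0, 0, -0.114, 0.018, -0.037, 0, 0, 0, -0.114, 0.018, -0.037, 0, 0, 0, -0.114, 0.018, -0.037, 0, 0, 0, -0.114, 0.018, -0.037, 0, 0, 0, -0.114, 0.018, -0.037, 0, 0, 0, -0.114, 0.018, -0.037, 0, 0, 0, -0.114, 0.018, -0.037, 0, 0, 0, -0.114, 0.018, -0.037, 0, 0, 0, -0.114, 0.018, -0.037, 0, 0, 0, -0.114, 0.018, -0.037, 0, 0, 0, -0.114, 0, -0.04, 0, 0, 0, -0.114, 0, -0.04, 0, 0, 0, -0.114, 0, -0.04, 0, 0, 0, -0.114, 0, -0.04, 0, 0, 0, -0.114, 0, -0.04, 0, 0, 0, -0.114, 0, -0.04, 0, 0, 0, -0.114, 0, -0.04, 0, 0, 0, -0.114, 0, -0.04, 0, 0, 0, -0.114])

```text
t: 2.27
eef_pos: [0.4761, -0.1595, 0.2403]
ee_rot: [3.131, 0.008, 1.937]
force: [1.3, 0.2, 0.5]
width: 0.0875
```

```bash
cat > go.py <<'E'
import sys, numpy as np
from scipy.spatial.transform import Rotation as R
from station import arm
def go(x,y,z,yaw):
    s=arm.get_state(); c=R.from_euler("xyz",s["ee_rot"])
    t=R.from_euler("xyz",[np.pi,0,yaw])
    print("d",np.round(np.array([x,y,z])-s["eef_pos"],4),"rot",np.round((t*c.inv()).as_rotvec(),4))
    print("t",round(s["t"],2),"pos",np.round(s["eef_pos"],4),"rpy",np.round(s["ee_rot"],4),"q",np.round(s["q"],2),"F",np.round(s["force"],1),"M",np.round(s["moment"],2),"w",round(s["width"],4))
if __name__=="__main__": go(*map(float,sys.argv[1:]))
E
python3 go.py .482 -.175 .12 2.033
```

```text
d [ 0.0059 -0.0155 -0.1203] rot [0.0029 0.0124 0.0964]
t 2.27 pos [ 0.4761 -0.1595  0.2403] rpy [3.1314 0.0076 1.9366] q [ 0.07  0.06 -0.37  0.   -1.13 -1.28] F [1.3 0.2 0.5] M [ 0.13 -0.25 -0.01] w 0.0875
```

>>> apply_moves(increments=[0.003, -0.008, -0.03, 0.0015, 0.006, 0.048, 0.003, -0.008, -0.03, 0.0015, 0.006, 0.048, 0, 0, -0.03, 0, 0, 0, 0, 0, -0.02, 0, 0, 0, 0, 0, 0, 0, 0, 0])

```text
t: 2.68
eef_pos: [0.4824, -0.1859, 0.13]
ee_rot: [3.134, 0.005, 2.017]
force: [-1.8, 0.1, -0.3]
width: 0.0877
```

```bash
python3 go.py .482 -.175 .074 2.033
python3 - <<'E'
from h import *
T=optics.grab_frame("top");S=optics.grab_frame("side")
def crop(f,x,y,w=50,h=40): return cv2.resize(f[y-h:y+h,x-w:x+w],(400,320),interpolation=cv2.INTER_CUBIC)
cv2.imwrite("pics/near1.png",np.hstack([crop(T,406,229),crop(S,414,165)])[:,:,::-1])
E
```

```text
d [-0.0004  0.0109 -0.056 ] rot [0.0009 0.0092 0.0157]
t 2.68 pos [ 0.4824 -0.1859  0.13  ] rpy [3.1337 0.0048 2.0173] q [ 0.01  0.19 -0.49  0.   -0.88 -1.14] F [-1.8  0.1 -0.3] M [ 0.15  0.06 -0.05] w 0.0877
```

View pics/near1.png

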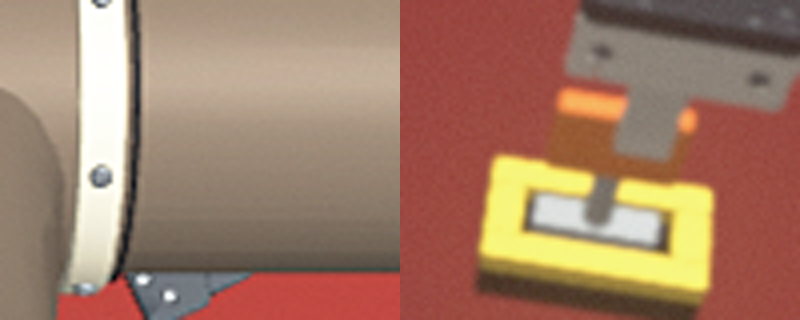

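The side view shows the near finger left of centre of the blade's right end (about 650,130) and straddling the blade. I'll correct by 11 mm in +y and go down.

>>> apply_moves(increments=[0, 0.0055, -0.02, 0, 0.0045, 0.008, 0, 0.0055, -0.02, 0, 0.0045, 0.008, 0, 0, -0.014, 0, 0, 0, 0, 0, 0, 0, 0, 0])

```text
t: 3.12
eef_pos: [0.491, -0.174, 0.0868]
ee_rot: [3.127, 0.011, 2.039]
force: [-0.7, 0.2, -0.5]
width: 0.0879
```

```bash
python3 go.py .482 -.175 .074 2.033
python3 - <<'E'
from h import *
S=optics.grab_frame("side")
cv2.imwrite("pics/near2.png",cv2.resize(S[125:215,364:464],(500,450),interpolation=cv2.INTER_CUBIC)[:,:,::-1])
print(finder.landmark_of("side","spanner_grip")[:1])
E
```

```text
d [-0.009  -0.001  -0.0128] rot [ 0.0034  0.0186 -0.0056]
t 3.12 pos [ 0.491  -0.174   0.0868] rpy [3.1265 0.0114 2.0385] q [ 0.04  0.25 -0.54  0.01 -0.76 -1.15] F [-0.7  0.2 -0.5] M [ 0.09 -0.01  0.04] w 0.0879
[]
```

View pics/near2.png

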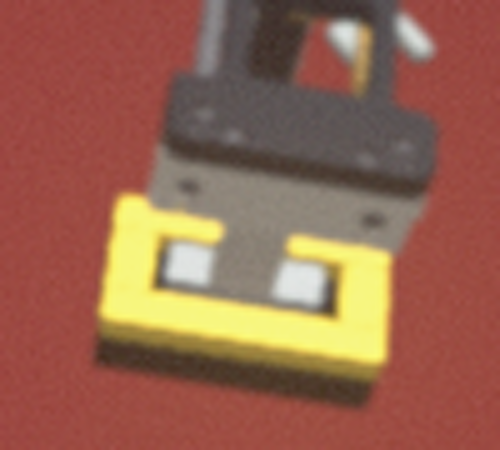

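The finger is centred in front of the blade and pocket (about 255,270), with the blade hidden behind it. I'll remove the 9 mm x drift and the small tilt, then go down.

>>> apply_moves(increments=[-0.005, 0, -0.004, 0.0015, 0.009, -0.003, -0.004, 0, -0.004, 0.0015, 0.009, -0.003, 0, 0, -0.004, 0, 0, 0, 0, 0, 0, 0, 0, 0, 0, 0, 0, 0, 0, 0])

```text
t: 3.63
eef_pos: [0.4858, -0.1743, 0.0817]
ee_rot: [3.133, 0.006, 2.033]
force: [-0.3, 0.2, -1.0]
width: 0.0874
```

```bash
python3 go.py .482 -.175 .074 2.033
```

```text
d [-0.0038 -0.0007 -0.0077] rot [ 0.0011  0.0106 -0.0004]
t 3.63 pos [ 0.4858 -0.1743  0.0817] rpy [3.1326 0.0057 2.0334] q [ 0.04  0.26 -0.54  0.   -0.76 -1.15] F [-0.3  0.2 -1. ] M [ 0.06 -0.16 -0.01] w 0.0874
```

>>> apply_moves(increments=[-0.004, -0.0005, -0.006, 0.001, 0.01, 0, -0.003, 0, -0.005, 0, 0.006, 0, -0.001, 0, -0.003, 0, 0.003, 0, 0, 0, 0, 0, 0, 0, 0, 0, 0, 0, 0, 0])

```text
t: 4.05
eef_pos: [0.4768, -0.1751, 0.0662]
ee_rot: [-3.132, -0.005, 2.033]
force: [1.2, 0.7, 0.5]
width: 0.0874
```

```bash
python3 go.py .482 -.175 .074 2.033
```

```text
d [0.0052 0.0001 0.0078] rot [ 0.     -0.0107  0.    ]
t 4.05 pos [ 0.4768 -0.1751  0.0662] rpy [-3.132  -0.0047  2.033 ] q [ 0.03  0.28 -0.56 -0.   -0.74 -1.14] F [1.2 0.7 0.5] M [ 0.09 -0.16 -0.01] w 0.0874
```

>>> apply_moves(increments=[0.002, 0, 0.003, 0, -0.004, 0, 0.002, 0, 0.003, 0, -0.004, 0, 0.001, 0, 0.001, 0, -0.002, 0, 0, 0, 0, 0, 0, 0, 0, 0, 0, 0, 0, 0])

```text
t: 4.47
eef_pos: [0.4828, -0.1752, 0.0742]
ee_rot: [3.141, 0.001, 2.033]
force: [0.8, 1.4, 1.1]
width: 0.0874
```

```bash
python3 go.py .482 -.175 .074 2.033
```

```text
d [-0.0008  0.0002 -0.0002] rot [ 0.0002  0.0009 -0.0002]
t 4.47 pos [ 0.4828 -0.1752  0.0742] rpy [3.1409e+00 6.0000e-04 2.0332e+00] q [ 0.03  0.27 -0.55  0.   -0.75 -1.14] F [0.8 1.4 1.1] M [ 0.08 -0.13 -0.04] w 0.0874
```

>>> apply_moves(increments=[0, 0, 0, 0, 0, 0, 0, 0, 0, 0, 0, 0, 0, 0, 0, 0, 0, 0, 0, 0, 0, 0, 0, 0, 0, 0, 0, 0, 0, 0, 0, 0, 0, 0, 0, 0, 0, 0, 0, 0, 0, 0, 0, 0, 0, 0, 0, 0], hand=1, force=10)

```text
t: 5.13
eef_pos: [0.4828, -0.1751, 0.0744]
ee_rot: [3.141, 0.001, 2.033]
force: [0.1, -0.8, -0.4]
width: 0.0398
```

```bash
python3 go.py .482 -.175 .074 2.033
```

```text
d [-0.0008  0.0001 -0.0004] rot [ 0.0002  0.0012 -0.0003]
t 5.13 pos [ 0.4828 -0.1751  0.0744] rpy [3.1406e+00 7.0000e-04 2.0333e+00] q [ 0.03  0.27 -0.55  0.   -0.75 -1.14] F [ 0.1 -0.8 -0.4] M [ 0.1  -0.22  0.02] w 0.0398
```

>>> apply_moves(increments=[0, 0, 0, 0, 0, 0, 0, 0, 0, 0, 0, 0, 0, 0, 0, 0, 0, 0, 0, 0, 0, 0, 0, 0, 0, 0, 0, 0, 0, 0, 0, 0, 0, 0, 0, 0])

```text
t: 5.63
eef_pos: [0.4828, -0.1751, 0.0743]
ee_rot: [3.141, 0.001, 2.033]
force: [0.2, -0.5, 0.6]
width: 0.014
```

>>> apply_moves(increments=[0, 0, 0, 0, 0, 0, 0, 0, 0, 0, 0, 0, 0, 0, 0, 0, 0, 0], force=60)

```text
t: 5.88
eef_pos: [0.4828, -0.1751, 0.0744]
ee_rot: [3.141, 0.001, 2.033]
force: [-1.0, 0.2, 1.0]
width: 0.0139
```

```bash
python3 go.py .482 -.175 .16 2.033
```

```text
d [-0.0008  0.0001  0.0856] rot [ 0.0002  0.0012 -0.0003]
t 5.88 pos [ 0.4828 -0.1751  0.0744] rpy [3.1406e+00 7.0000e-04 2.0333e+00] q [ 0.03  0.27 -0.55  0.   -0.75 -1.14] F [-1.   0.2  1. ] M [ 0.06 -0.15 -0.01] w 0.0139
```

>>> apply_moves(increments=[0, 0, 0.01, 0, 0, 0, 0, 0, 0.02, 0, 0, 0, 0, 0, 0.03, 0, 0, 0, 0, 0, 0.03, 0, 0, 0, 0, 0, 0.01, 0, 0, 0, 0, 0, 0, 0, 0, 0, 0, 0, 0, 0, 0, 0])

```text
t: 6.47
eef_pos: [0.4786, -0.1748, 0.1794]
ee_rot: [-3.137, -0.003, 2.032]
force: [1.0, 0.2, -2.9]
width: 0.0134
```

```bash
python3 go.py .4775 .1625 .17 2.205
```

```text
d [-0.0011  0.3373 -0.0094] rot [-0.0003 -0.0057  0.173 ]
t 6.47 pos [ 0.4786 -0.1748  0.1794] rpy [-3.1369 -0.0032  2.032 ] q [ 0.03  0.14 -0.43 -0.   -1.01 -1.14] F [ 1.   0.2 -2.9] M [ 0.06 -0.14  0.02] w 0.0134
```

>>> apply_moves(increments=[0, 0.012, 0, 0, 0, 0.006, 0, 0.025, 0, 0, 0, 0.013, 0, 0.025, 0, 0, 0, 0.013, 0, 0.025, 0, 0, 0, 0.013, 0, 0.025, 0, 0, 0, 0.013, 0, 0.025, 0, 0, 0, 0.013, 0, 0.025, 0, 0, 0, 0.013, 0, 0.025, 0, 0, 0, 0.013, 0, 0.025, 0, 0, 0, 0.013, 0, 0.025, 0, 0, 0, 0.013, 0, 0.025, 0, 0, 0, 0.013, 0, 0.025, 0, 0, 0, 0.013, 0, 0.025, 0, 0, 0, 0.013, 0, 0.016, 0, 0, 0, 0.008, 0, 0.006, 0, 0, 0, 0.003, 0, 0, 0, 0, 0, 0, 0, 0, 0, 0, 0, 0])

```text
t: 7.88
eef_pos: [0.4632, 0.1702, 0.1598]
ee_rot: [-3.105, -0.011, 2.207]
force: [0.5, -0.1, -2.4]
width: 0.0136
```

```bash
python3 go.py .4775 .1625 .13 2.205
```

```text
d [ 0.0143 -0.0077 -0.0298] rot [ 0.0128 -0.036  -0.0019]
t 7.88 pos [0.4632 0.1702 0.1598] rpy [-3.105  -0.011   2.2067] q [ 0.74  0.15 -0.45 -0.02 -1.   -1.66] F [ 0.5 -0.1 -2.4] M [ 0.06 -0.29 -0.06] w 0.0136
```

>>> apply_moves(increments=[0.004, -0.002, -0.005, 0.004, -0.01, 0, 0.005, -0.003, -0.01, 0.004, -0.012, -0.001, 0.004, -0.002, -0.008, 0.003, -0.01, -0.001, 0.001, -0.001, -0.003, 0.002, -0.004, 0, 0, 0, 0, 0, 0, 0, 0, 0, 0, 0, 0, 0])

```text
t: 8.38
eef_pos: [0.4772, 0.1555, 0.1304]
ee_rot: [-3.141, 0.001, 2.199]
force: [0.1, -0.2, -2.4]
width: 0.0136
```

```bash
python3 go.py .4775 .1625 .13 2.205
```

```text
d [ 0.0003  0.007  -0.0004] rot [0.0008 0.0003 0.0059]
t 8.38 pos [0.4772 0.1555 0.1304] rpy [-3.1414e+00  8.0000e-04  2.1991e+00] q [ 0.71  0.18 -0.51  0.   -0.88 -1.65] F [ 0.1 -0.2 -2.4] M [ 0.05 -0.1   0.02] w 0.0136
```

>>> apply_moves(increments=[0, 0.003, 0, 0, 0, 0.003, 0, 0.003, 0, 0, 0, 0.003, 0, 0.001, 0, 0, 0, 0, 0, 0, 0, 0, 0, 0, 0, 0, 0, 0, 0, 0])

```text
t: 8.8
eef_pos: [0.4778, 0.1631, 0.1318]
ee_rot: [3.14, 0.001, 2.205]
force: [0.0, 0.4, -2.5]
width: 0.0138
```

```bash
python3 go.py .4775 .1625 .13 2.205
python3 - <<'E'
from h import *
from scipy.spatial.transform import Rotation as R
s=arm.get_state(); Rt=R.from_euler("xyz",s["ee_rot"]).as_matrix(); p=s["eef_pos"]
S=optics.grab_frame("side"); cv2.imwrite("pics/side3.png",S[:,:,::-1])
u0,v0=236,225; k=5
c=cv2.resize(S[v0:v0+120,u0:u0+140],None,fx=k,fy=k,interpolation=cv2.INTER_CUBIC)
xs=Rt[:,1]; g=p-.008*Rt[:,2]; pin=p+.062*Rt[:,2]   # spanner x along tool +-y
def dot(P,col):
    q=((proj("side",P)-[u0,v0]+.5)*k).astype(int); cv2.circle(c,tuple(int(x) for x in q),3,col,-1)
for e in (-1,1):
    dot(pin+e*.024*xs,(255,0,0))
    for f in (-1,1): dot(g+e*.030*xs-.02*Rt[:,2]+f*.007*Rt[:,0],(0,0,255)); dot(pin-.006*Rt[:,2]+e*.029*xs+f*.01*Rt[:,0],(255,0,255))
a=np.radians(36.35)
for i in range(6): dot(np.array([.4775+.024*np.cos(a+i*np.pi/3),.1625+.024*np.sin(a+i*np.pi/3),.042]),(0,120,0))
cv2.imwrite("pics/near3.png",c[:,:,::-1])
for n in ("spanner_grip","spanner_pins","port_centre"):
    print(n,[(x["point"],x["conf"]) for x in finder.landmark_of("side",n)[:1]])
print(proj("side",g),proj("side",pin),proj("side",(.4775,.1625,.042)))
E
```

```text
d [-0.0003 -0.0006 -0.0018] rot [-0.0005  0.0018  0.0001]
t 8.8 pos [0.4778 0.1631 0.1318] rpy [3.1398e+00 6.0000e-04 2.2049e+00] q [ 0.72  0.18 -0.5   0.   -0.89 -1.66] F [ 0.   0.4 -2.5] M [ 0.08 -0.12 -0.01] w 0.0138
spanner_grip []
spanner_pins []
port_centre []
[290.44396395 275.94391697] [293.23238611 299.250742  ] [294.71941587 307.1075154 ]
```

View pics/near3.png

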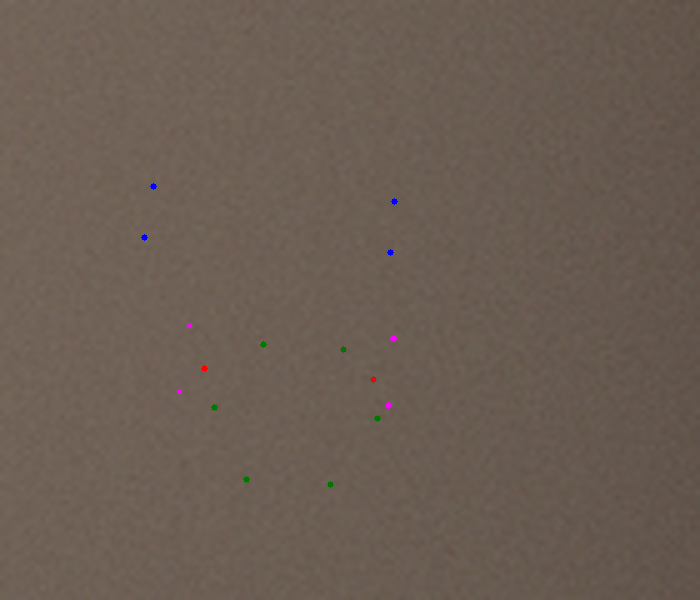

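The arm blocks the side view. I'll check without viewing whether the top camera sees the port.

Run:
```python
from h import *
T=optics.grab_frame("top"); cv2.imwrite("pics/top3.png",T[:,:,::-1])
h=cv2.cvtColor(T,cv2.COLOR_RGB2HSV); m=cv2.inRange(h,(80,100,80),(100,255,255))[190:265,200:280]; print((m>0).sum())
print([(n,finder.landmark_of("top",n)[:1]) for n in ("spanner_grip","port_centre")])
```

```text
763
[('spanner_grip', []), ('port_centre', [{'point': [238.3, 228.0], 'conf': 0.9}])]
```

Run:
```python
import cv2
T=cv2.imread("pics/top3.png"); cv2.imwrite("pics/top3c.png",cv2.resize(T[180:280,180:310],None,fx=5,fy=5,interpolation=cv2.INTER_CUBIC))
```

```text
(no output)
```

View pics/top3c.png

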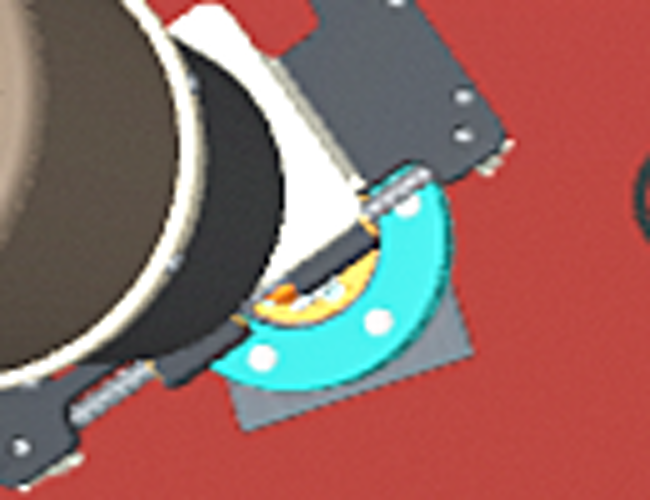

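Run:
```python
from h import *
from scipy.spatial.transform import Rotation as R
s=arm.get_state(); Rt=R.from_euler("xyz",s["ee_rot"]).as_matrix(); p=s["eef_pos"]; xs=Rt[:,1]; g=p-.008*Rt[:,2]
T=cv2.imread("pics/top3.png")
c=cv2.resize(T[220:260,215:267],None,fx=12,fy=12,interpolation=cv2.INTER_CUBIC)
def dot(P,col):
    q=((proj("top",P)-[215,220]+.5)*12).astype(int); cv2.circle(c,tuple(int(x) for x in q),3,col,-1)
for e in (-1,1):
    for f in (-1,1):
        dot(g+e*.03*xs+f*.007*Rt[:,0]-.02*Rt[:,2],(255,0,0)); dot(g+e*.03*xs+f*.007*Rt[:,0]+.02*Rt[:,2],(255,0,255))
        dot(p+.056*Rt[:,2]+e*.029*xs+f*.01*Rt[:,0],(0,0,255)); dot(p+.044*Rt[:,2]+e*.029*xs+f*.01*Rt[:,0],(0,0,0))
a=np.radians(36.35)
for i in range(6): dot(np.array([.4775+.024*np.cos(a+i*np.pi/3),.1625+.024*np.sin(a+i*np.pi/3),.042]),(0,120,0))
cv2.imwrite("pics/near4.png",c)
```

```text
(no output)
```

View pics/near4.png

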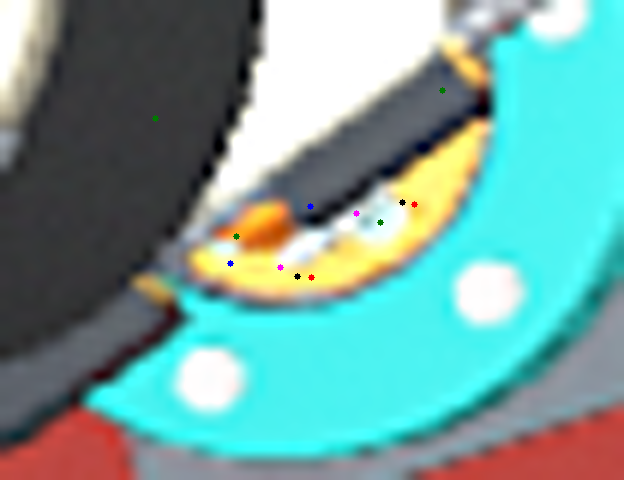

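Run:
```python
from h import *
from scipy.spatial.transform import Rotation as R
s=arm.get_state(); Rt=R.from_euler("xyz",s["ee_rot"]).as_matrix(); p=s["eef_pos"]; xs=Rt[:,1]
print("xs",xs)
f=lambda P:np.round((proj("top",P)-[215,220]+.5)*12)
for h in (.011,-.02):
  for e in (-1,1): print("pad edge",h,e,[f(p+h*Rt[:,2]+e*.0095*xs+x*Rt[:,0]) for x in (-.02,-.007,.007,.02)])
for d in (0,.002,.004): 
    e=-1 if f(p-.03*xs)[1]>f(p+.03*xs)[1] else 1
    print(d,"blade top",[f(p-.028*Rt[:,2]+e*(.03-d)*xs+x*Rt[:,0]) for x in (-.007,.007)],"blade bot",[f(p+.012*Rt[:,2]+e*(.03-d)*xs+x*Rt[:,0]) for x in (-.007,.007)],"bar",[f(p+.044*Rt[:,2]+e*(.029-d)*xs+x*Rt[:,0]) for x in (-.01,.01)],"outward",e*xs)
T=cv2.imread("pics/top3.png")[232:246,230:250]
h=cv2.cvtColor(T,cv2.COLOR_BGR2HSV)
for r in range(14): print(232+r," ".join("%3d/%3d/%3d"%tuple(v) for v in h[r,:14]))
```

```text
xs [0.80586494 0.59209831 0.00113784]
pad edge 0.011 -1 [array([350.,  54.]), array([279., 104.]), array([203., 157.]), array([132., 207.])]
pad edge 0.011 1 [array([279., -47.]), array([209.,   2.]), array([133.,  55.]), array([ 62., 105.])]
pad edge -0.02 -1 [array([314.,  42.]), array([241.,  94.]), array([161., 150.]), array([ 88., 201.])]
pad edge -0.02 1 [array([241., -63.]), array([168., -12.]), array([88., 44.]), array([15., 95.])]
0 blade top [array([310., 207.]), array([230., 263.])] blade bot [array([357., 214.]), array([280., 268.])] bar [array([402., 203.]), array([298., 277.])] outward [-0.80586494 -0.59209831 -0.00113784]
0.002 blade top [array([302., 195.]), array([222., 252.])] blade bot [array([349., 203.]), array([273., 257.])] bar [array([395., 193.]), array([291., 266.])] outward [-0.80586494 -0.59209831 -0.00113784]
0.004 blade top [array([295., 184.]), array([215., 241.])] blade bot [array([342., 192.]), array([265., 246.])] bar [array([388., 182.]), array([283., 256.])] outward [-0.80586494 -0.59209831 -0.00113784]
232 120/  9/ 60   0/  0/ 55 120/ 21/ 48 120/ 
[... 1662 characters left out ...]
  26/144/255
242 117/ 34/137  17/142/219  29/144/255  30/122/255  30/124/255  28/136/255  26/140/255  28/134/255  29/103/255  24/109/252  24/137/252  28/138/255  29/133/255  29/132/255
243  97/ 90/127 143/ 21/143   5/ 51/170  15/114/195  21/149/255  29/138/255  30/131/255  30/130/255  30/135/255  29/143/255  29/141/255  30/142/255  29/146/255  24/134/255
244  90/198/213  90/182/185  95/145/ 97 106/ 60/114 162/ 25/156   4/ 54/181  13/ 93/214  16/100/236  16/117/233  17/ 78/223  18/ 33/200   9/ 46/196   1/ 51/189 179/ 52/147
245  90/192/227  90/184/255  90/191/250  90/192/241  90/182/191  92/160/137  94/112/121  92/ 70/116  94/ 77/133  95/ 86/149  93/115/173  92/146/166  91/183/196  90/189/239
```

The top camera view (near4) shows the blade end about 3 mm inward of where the model puts it: orange near (252,222), expected near (270,235). So the spanner sits about 3 mm towards its +x in the hand, and I'll compensate.

```bash
python3 go.py .4754 .1609 .109 2.205
```

```text
d [-0.0022 -0.0018 -0.0225] rot [-0.0001  0.0013  0.0005]
t 9.15 pos [0.4776 0.1627 0.1315] rpy [3.1405e+00 7.0000e-04 2.2045e+00] q [ 0.72  0.18 -0.5   0.   -0.89 -1.66] F [-0.2 -0.5 -2.3] M [ 0.04 -0.16  0.01] w 0.0137
```

>>> apply_moves(increments=[-0.001, -0.001, -0.006, 0, 0.001, 0, -0.001, -0.001, -0.006, 0, 0.001, 0, 0, 0, -0.006, 0, 0, 0, 0, 0, -0.003, 0, 0, 0, 0, 0, 0, 0, 0, 0, 0, 0, 0, 0, 0, 0])

```text
t: 9.65
eef_pos: [0.4749, 0.1599, 0.1075]
ee_rot: [-3.139, -0.001, 2.204]
force: [-0.3, -0.5, -3.0]
width: 0.0137
```

```bash
python3 go.py .4754 .1609 .109 2.205
```

```text
d [0.0005 0.001  0.0015] rot [ 0.0007 -0.0021  0.001 ]
t 9.65 pos [0.4749 0.1599 0.1075] rpy [-3.1395e+00 -7.0000e-04  2.2040e+00] q [ 0.72  0.2  -0.54 -0.   -0.83 -1.65] F [-0.3 -0.5 -3. ] M [ 0.08 -0.1  -0.02] w 0.0137
```

>>> apply_moves(increments=[0.0005, 0.001, 0, 0, -0.002, 0.001, 0, 0, -0.001, 0, 0, 0, 0, 0, -0.001, 0, 0, 0, 0, 0, -0.001, 0, 0, 0, 0, 0, -0.001, 0, 0, 0, 0, 0, 0, 0, 0, 0])

```text
t: 10.15
eef_pos: [0.476, 0.1615, 0.1036]
ee_rot: [3.141, 0.001, 2.205]
force: [0.9, 0.7, -2.2]
width: 0.0136
```

```bash
python3 go.py .4754 .1609 .098 2.205
```

```text
d [-0.0006 -0.0006 -0.0056] rot [ 0.0001  0.0012 -0.0004]
t 10.15 pos [0.476  0.1615 0.1036] rpy [3.1407e+00 8.0000e-04 2.2054e+00] q [ 0.72  0.21 -0.54  0.   -0.82 -1.66] F [ 0.9  0.7 -2.2] M [ 0.12 -0.18  0.01] w 0.0136
```

No contact force yet at 0.1036, so I'll keep descending gently.

>>> apply_moves(increments=[-0.0003, -0.0003, -0.001, 0, 0.001, 0, 0, 0, -0.001, 0, 0, 0, 0, 0, -0.001, 0, 0, 0])

```text
t: 10.4
eef_pos: [0.4761, 0.1614, 0.1008]
ee_rot: [3.14, 0.0, 2.206]
force: [0.8, 0.2, -3.4]
width: 0.0137
```

```bash
python3 go.py .4754 .1609 .098 2.205
```

```text
d [-0.0007 -0.0005 -0.0028] rot [-0.0006  0.0011 -0.0006]
t 10.4 pos [0.4761 0.1614 0.1008] rpy [3.1404e+00 1.0000e-04 2.2056e+00] q [ 0.72  0.21 -0.54  0.   -0.81 -1.65] F [ 0.8  0.2 -3.4] M [ 0.12 -0.14  0.07] w 0.0137
```

>>> apply_moves(increments=[0, 0, -0.001, 0, 0.001, 0, 0, 0, -0.001, 0, 0, 0, 0, 0, -0.0005, 0, 0, 0])

```text
t: 10.65
eef_pos: [0.4762, 0.1615, 0.0982]
ee_rot: [3.141, -0.0, 2.206]
force: [-2.3, 0.6, 6.8]
width: 0.0135
```

```bash
python3 go.py .4754 .1609 .098 2.205
```

```text
d [-0.0008 -0.0006 -0.0002] rot [-0.0006  0.0002 -0.0007]
t 10.65 pos [0.4762 0.1615 0.0982] rpy [ 3.1410e+00 -4.0000e-04  2.2057e+00] q [ 0.72  0.22 -0.55 -0.   -0.81 -1.65] F [-2.3  0.6  6.8] M [0.05 0.87 0.07] w 0.0135
```

The bar has landed at 0.0982 with a 9 N rise, exactly the engaged height, so both pins are in. I'll relieve the pressing a little and start turning clockwise.

>>> apply_moves(increments=[0, 0, 0.0005, 0, 0, -0.02, 0, 0, 0, 0, 0, -0.03, 0, 0.0001, 0, 0, 0, -0.03, 0, 0.0001, 0, 0, 0, -0.03])

```text
t: 10.98
eef_pos: [0.4765, 0.162, 0.0987]
ee_rot: [3.14, -0.0, 2.089]
force: [1.4, 0.3, -2.5]
width: 0.0135
```

```bash
python3 go.py .476 .1615 .0985 2.1
```

```text
d [-0.0005 -0.0005 -0.0002] rot [-0.0011  0.0009  0.0106]
t 10.98 pos [0.4765 0.162  0.0987] rpy [ 3.1403e+00 -5.0000e-04  2.0894e+00] q [ 0.72  0.22 -0.55 -0.   -0.81 -1.77] F [ 1.4  0.3 -2.5] M [-0.11 -0.21  0.19] w 0.0135
```

>>> apply_moves(increments=[-0.0001, 0.0001, 0, 0, 0, -0.03, 0, 0.0001, 0, 0, 0, -0.03, 0, 0.0001, 0, 0, 0, -0.03, 0, 0.0001, 0, 0, 0, -0.03, 0, 0.0001, 0, 0, 0, -0.03])

```text
t: 11.4
eef_pos: [0.4764, 0.1623, 0.0987]
ee_rot: [3.141, 0.0, 1.928]
force: [1.0, 1.0, -0.8]
width: 0.0141
```

```bash
python3 go.py .476 .1615 .0985 2.1
```

```text
d [-0.0004 -0.0008 -0.0002] rot [-0.0002  0.001   0.1721]
t 11.4 pos [0.4764 0.1623 0.0987] rpy [3.1406e+00 2.0000e-04 1.9279e+00] q [ 0.72  0.22 -0.55  0.   -0.81 -1.93] F [ 1.   1.  -0.8] M [ 0.06 -0.17  0.22] w 0.0141
```

>>> apply_moves(increments=[0, 0.0001, 0, 0, 0, -0.025, 0, 0.0001, 0, 0, 0, -0.025])

```text
t: 11.57
eef_pos: [0.4764, 0.1625, 0.0987]
ee_rot: [3.141, 0.001, 1.874]
force: [-0.0, -0.9, -1.6]
width: 0.0134
```

>>> apply_moves(increments=[0, 0, 0, 0, 0, -0.01])

```text
t: 11.65
eef_pos: [0.4764, 0.1625, 0.0987]
ee_rot: [3.141, 0.001, 1.862]
force: [-0.0, 0.0, -1.6]
width: 0.0135
```

```bash
python3 go.py .476 .1615 .0985 2.1
```

```text
d [-0.0004 -0.001  -0.0002] rot [2.000e-04 1.000e-03 2.384e-01]
t 11.65 pos [0.4764 0.1625 0.0987] rpy [3.1407e+00 6.0000e-04 1.8616e+00] q [ 0.72  0.22 -0.55  0.   -0.81 -2.  ] F [-0.   0.  -1.6] M [ 0.12 -0.18  0.24] w 0.0135
```

>>> apply_moves(increments=[0, 0.0001, 0, 0, 0, -0.02, 0, 0, 0, 0, 0, -0.01])

```text
t: 11.82
eef_pos: [0.4763, 0.1626, 0.0987]
ee_rot: [3.141, 0.001, 1.829]
force: [1.1, -0.3, -1.5]
width: 0.014
```

```bash
python3 go.py .476 .1615 .0985 2.2057
```

```text
d [-0.0003 -0.0011 -0.0002] rot [0.0004 0.001  0.3766]
t 11.82 pos [0.4763 0.1626 0.0987] rpy [3.1408e+00 8.0000e-04 1.8291e+00] q [ 0.72  0.22 -0.55  0.   -0.81 -2.03] F [ 1.1 -0.3 -1.5] M [ 0.12 -0.16  0.18] w 0.014
```

>>> apply_moves(increments=[0, 0.0001, 0, 0, 0, -0.02, 0, 0, 0, 0, 0, -0.015])

```text
t: 11.98
eef_pos: [0.4763, 0.1626, 0.0987]
ee_rot: [3.141, 0.001, 1.791]
force: [-0.5, 0.4, -1.6]
width: 0.0136
```

```bash
python3 go.py .476 .1615 .0985 2.2057
```

```text
d [-0.0003 -0.0011 -0.0002] rot [4.000e-04 1.000e-03 4.144e-01]
t 11.98 pos [0.4763 0.1626 0.0987] rpy [3.1408e+00 8.0000e-04 1.7913e+00] q [ 0.72  0.22 -0.55  0.   -0.81 -2.07] F [-0.5  0.4 -1.6] M [ 0.14 -0.17  0.18] w 0.0136
```

>>> apply_moves(increments=[0, 0.0001, 0, 0, 0, -0.02, 0, 0, 0, 0, 0, -0.015])

```text
t: 12.15
eef_pos: [0.4763, 0.1628, 0.0987]
ee_rot: [3.141, 0.001, 1.753]
force: [0.1, 0.4, -1.7]
width: 0.0138
```

```bash
python3 go.py .476 .1615 .0985 2.2057
```

```text
d [-0.0003 -0.0013 -0.0002] rot [4.000e-04 1.100e-03 4.531e-01]
t 12.15 pos [0.4763 0.1628 0.0987] rpy [3.1408e+00 8.0000e-04 1.7526e+00] q [ 0.72  0.22 -0.55  0.   -0.81 -2.11] F [ 0.1  0.4 -1.7] M [ 0.16 -0.1   0.18] w 0.0138
```

>>> apply_moves(increments=[0, 0.0001, 0, 0, 0, -0.02, 0, 0, 0, 0, 0, -0.015])

```text
t: 12.32
eef_pos: [0.4763, 0.1628, 0.0987]
ee_rot: [3.141, 0.001, 1.714]
force: [-0.3, -0.0, -1.5]
width: 0.0138
```

```bash
python3 go.py .476 .1615 .0985 2.2057
```

```text
d [-0.0003 -0.0013 -0.0002] rot [0.0006 0.001  0.4919]
t 12.32 pos [0.4763 0.1628 0.0987] rpy [3.1409e+00 9.0000e-04 1.7138e+00] q [ 0.72  0.22 -0.55  0.   -0.81 -2.15] F [-0.3 -0.  -1.5] M [ 0.13 -0.12  0.21] w 0.0138
```

>>> apply_moves(increments=[0, 0.0001, 0, 0, 0, -0.02, 0, 0, 0, 0, 0, -0.015])

```text
t: 12.48
eef_pos: [0.4763, 0.1629, 0.0987]
ee_rot: [3.141, 0.001, 1.675]
force: [-0.7, 0.1, -2.4]
width: 0.0138
```

```bash
python3 go.py .476 .1615 .0985 2.2057
```

```text
d [-0.0003 -0.0014 -0.0002] rot [0.0006 0.001  0.5308]
t 12.48 pos [0.4763 0.1629 0.0987] rpy [3.1409e+00 9.0000e-04 1.6749e+00] q [ 0.72  0.22 -0.55  0.   -0.81 -2.19] F [-0.7  0.1 -2.4] M [ 0.13 -0.18  0.22] w 0.0138
```

>>> apply_moves(increments=[0, 0.0001, 0, 0, 0, -0.02, 0, 0, 0, 0, 0, -0.015])

```text
t: 12.65
eef_pos: [0.4763, 0.163, 0.0987]
ee_rot: [3.141, 0.001, 1.636]
force: [-0.2, 0.1, -1.3]
width: 0.0138
```

```bash
python3 go.py .476 .1615 .0985 2.2057
```

```text
d [-0.0003 -0.0015 -0.0002] rot [0.0007 0.001  0.5697]
t 12.65 pos [0.4763 0.163  0.0987] rpy [3.1409e+00 1.0000e-03 1.6360e+00] q [ 0.72  0.22 -0.55  0.   -0.81 -2.23] F [-0.2  0.1 -1.3] M [ 0.06 -0.19  0.22] w 0.0138
```

>>> apply_moves(increments=[0, 0.0001, 0, 0, 0, -0.02, 0, 0, 0, 0, 0, -0.015])

```text
t: 12.82
eef_pos: [0.4763, 0.1631, 0.0987]
ee_rot: [3.141, 0.001, 1.597]
force: [0.2, 0.3, -2.0]
width: 0.0138
```

```bash
python3 go.py .476 .1615 .0985 2.2057
```

```text
d [-0.0003 -0.0016 -0.0002] rot [0.0008 0.001  0.6085]
t 12.82 pos [0.4763 0.1631 0.0987] rpy [3.1409e+00 1.0000e-03 1.5972e+00] q [ 0.72  0.22 -0.55  0.   -0.81 -2.27] F [ 0.2  0.3 -2. ] M [ 0.04 -0.18  0.27] w 0.0138
```

>>> apply_moves(increments=[0, 0.0001, 0, 0, 0, -0.012, 0, 0, 0, 0, 0, -0.006])

```text
t: 12.98
eef_pos: [0.4763, 0.1631, 0.0987]
ee_rot: [3.141, 0.001, 1.577]
force: [0.7, -0.3, -2.1]
width: 0.0137
```

```bash
python3 go.py .476 .1615 .0985 2.2057
```

```text
d [-0.0003 -0.0016 -0.0002] rot [0.001 0.001 0.629]
t 12.98 pos [0.4763 0.1631 0.0987] rpy [3.1410e+00 1.3000e-03 1.5767e+00] q [ 0.72  0.22 -0.55  0.   -0.81 -2.29] F [ 0.7 -0.3 -2.1] M [ 0.   -0.12  0.46] w 0.0137
```

The moment rose from 0.22 to 0.46 N m within 0.03 rad, so that's the stop. The ring is home; I'll back off into the pin play and lift straight out.

>>> apply_moves(increments=[0, 0, 0, 0, 0, 0.02, 0, 0, 0, 0, 0, 0.02, 0, 0, 0, 0, 0, 0.005, 0, 0, 0, 0, 0, 0])

```text
t: 13.32
eef_pos: [0.4763, 0.1631, 0.0987]
ee_rot: [3.141, 0.001, 1.626]
force: [0.4, -0.1, -2.0]
width: 0.0136
```

```bash
python3 go.py .476 .1615 .0985 2.2057
```

```text
d [-0.0003 -0.0016 -0.0002] rot [0.001  0.001  0.5798]
t 13.32 pos [0.4763 0.1631 0.0987] rpy [3.1410e+00 1.2000e-03 1.6259e+00] q [ 0.72  0.22 -0.55  0.   -0.81 -2.24] F [ 0.4 -0.1 -2. ] M [-0.1  -0.32  0.02] w 0.0136
```

Unloaded (Mz 0.02). Lifting slowly, then faster.

>>> apply_moves(increments=[0, 0, 0.002, 0, 0, 0, 0, 0, 0.003, 0, 0, 0, 0, 0, 0.003, 0, 0, 0, 0, 0, 0.003, 0, 0, 0, 0, 0, 0, 0, 0, 0])

```text
t: 13.73
eef_pos: [0.4762, 0.1632, 0.1106]
ee_rot: [3.141, 0.001, 1.625]
force: [1.3, -0.7, -2.1]
width: 0.0136
```

>>> apply_moves(increments=[0, 0, 0.01, 0, 0, 0, 0, 0, 0.02, 0, 0, 0, 0, 0, 0.03, 0, 0, 0, 0, 0, 0.015, 0, 0, 0, 0, 0, 0, 0, 0, 0, 0, 0, 0, 0, 0, 0])

```text
t: 14.23
eef_pos: [0.4744, 0.1622, 0.1881]
ee_rot: [-3.139, 0.002, 1.624]
force: [0.3, 0.2, -3.6]
width: 0.0137
```

```bash
python3 go.py .4828 -.1751 .17 2.0333
```

```text
d [ 0.0084 -0.3373 -0.0181] rot [ 0.0022 -0.0019  0.4096]
t 14.23 pos [0.4744 0.1622 0.1881] rpy [-3.1392e+00  1.6000e-03  1.6237e+00] q [ 0.72  0.11 -0.43 -0.   -1.03 -2.24] F [ 0.3  0.2 -3.6] M [ 0.04 -0.12 -0.  ] w 0.0137
```

>>> apply_moves(increments=[0.0006, -0.012, 0, 0, 0, 0.015, 0.0006, -0.025, 0, 0, 0, 0.03, 0.0006, -0.025, 0, 0, 0, 0.03, 0.0006, -0.025, 0, 0, 0, 0.03, 0.0006, -0.025, 0, 0, 0, 0.03, 0.0006, -0.025, 0, 0, 0, 0.03, 0.0006, -0.025, 0, 0, 0, 0.03, 0.0006, -0.025, 0, 0, 0, 0.03, 0.0006, -0.025, 0, 0, 0, 0.03, 0.0006, -0.025, 0, 0, 0, 0.03, 0.0006, -0.025, 0, 0, 0, 0.03, 0.0006, -0.025, 0, 0, 0, 0.03, 0.0006, -0.025, 0, 0, 0, 0.03, 0, -0.016, 0, 0, 0, 0.02, 0, -0.006, 0, 0, 0, 0.01, 0, 0, 0, 0, 0, 0, 0, 0, 0, 0, 0, 0])

```text
t: 15.65
eef_pos: [0.4691, -0.1873, 0.1661]
ee_rot: [-3.114, -0.008, 2.047]
force: [-0.1, 1.0, -2.7]
width: 0.0138
```

```bash
python3 go.py .4828 -.1751 .13 2.0333
```

```text
d [ 0.0137  0.0122 -0.0361] rot [ 0.0053 -0.0281 -0.0141]
t 15.65 pos [ 0.4691 -0.1873  0.1661] rpy [-3.1142 -0.0079  2.0473] q [ 0.01  0.16 -0.44  0.01 -1.   -1.11] F [-0.1  1.  -2.7] M [ 0.12 -0.21  0.02] w 0.0138
```

>>> apply_moves(increments=[0.004, 0.003, -0.008, 0.002, -0.008, -0.004, 0.004, 0.004, -0.012, 0.002, -0.009, -0.004, 0.004, 0.003, -0.01, 0.001, -0.008, -0.004, 0.0015, 0.002, -0.004, 0, -0.003, -0.002, 0, 0, 0, 0, 0, 0, 0, 0, 0, 0, 0, 0])

```text
t: 16.15
eef_pos: [0.4814, -0.1715, 0.1281]
ee_rot: [-3.139, -0.002, 2.033]
force: [0.0, -0.1, -2.3]
width: 0.0136
```

```bash
python3 go.py .4828 -.1751 .11 2.0333
```

```text
d [ 0.0014 -0.0036 -0.0181] rot [-0.0007 -0.003   0.0008]
t 16.15 pos [ 0.4814 -0.1715  0.1281] rpy [-3.1392e+00 -1.9000e-03  2.0325e+00] q [ 0.04  0.19 -0.49 -0.   -0.89 -1.15] F [ 0.  -0.1 -2.3] M [ 0.05 -0.13  0.01] w 0.0136
```

>>> apply_moves(increments=[0.0007, -0.0012, -0.003, 0, -0.0015, 0.0004, 0.0007, -0.0012, -0.004, 0, -0.001, 0, 0, -0.0012, -0.004, 0, 0, 0, 0, 0, -0.004, 0, 0, 0, 0, 0, 0, 0, 0, 0, 0, 0, 0, 0, 0, 0])

```text
t: 16.65
eef_pos: [0.4836, -0.1752, 0.113]
ee_rot: [3.14, 0.0, 2.034]
force: [0.5, 0.6, -2.7]
width: 0.0142
```

```bash
python3 go.py .4828 -.1751 .11 2.0333
```

```text
d [-0.0008  0.0001 -0.003 ] rot [-0.0004  0.0015 -0.0006]
t 16.65 pos [ 0.4836 -0.1752  0.113 ] rpy [3.1401e+00 3.0000e-04 2.0339e+00] q [ 0.03  0.22 -0.51 -0.   -0.85 -1.14] F [ 0.5  0.6 -2.7] M [ 0.01 -0.15  0.  ] w 0.0142
```

>>> apply_moves(increments=[-0.0004, 0, -0.004, 0, 0.001, 0, 0, 0, -0.005, 0, 0, 0, 0, 0, -0.005, 0, 0, 0, 0, 0, -0.005, 0, 0, 0, 0, 0, -0.004, 0, 0, 0, 0, 0, -0.002, 0, 0, 0, 0, 0, 0, 0, 0, 0, 0, 0, 0, 0, 0, 0])

```text
t: 17.32
eef_pos: [0.4829, -0.1755, 0.085]
ee_rot: [-3.141, -0.0, 2.033]
force: [0.6, 0.4, -2.3]
width: 0.0136
```

```bash
python3 go.py .4828 -.1751 .0744 2.0333
```

```text
d [-0.0001  0.0004 -0.0106] rot [-0.0003 -0.0003 -0.0002]
t 17.32 pos [ 0.4829 -0.1755  0.085 ] rpy [-3.1415e+00 -4.0000e-04  2.0335e+00] q [ 0.03  0.25 -0.54 -0.   -0.78 -1.14] F [ 0.6  0.4 -2.3] M [ 0.05 -0.18 -0.03] w 0.0136
```

>>> apply_moves(increments=[0, 0.0002, -0.002, 0, 0, 0, 0, 0.0001, -0.002, 0, 0, 0, 0, 0, -0.002, 0, 0, 0, 0, 0, -0.002, 0, 0, 0, 0, 0, -0.0015, 0, 0, 0, 0, 0, 0, 0, 0, 0])

```text
t: 17.82
eef_pos: [0.4834, -0.1751, 0.0751]
ee_rot: [3.14, 0.0, 2.034]
force: [-0.5, 0.7, -2.2]
width: 0.014
```

```bash
python3 go.py .4828 -.1751 .0744 2.0333
```

```text
d [-0.0006 -0.     -0.0007] rot [-0.0002  0.0011 -0.0004]
t 17.82 pos [ 0.4834 -0.1751  0.0751] rpy [3.1405e+00 3.0000e-04 2.0337e+00] q [ 0.03  0.27 -0.55 -0.   -0.76 -1.14] F [-0.5  0.7 -2.2] M [ 0.02 -0.12  0.01] w 0.014
```

>>> apply_moves(increments=[-0.0002, 0, -0.0005, 0, 0.001, 0, 0, 0, -0.0004, 0, 0, 0, 0, 0, 0, 0, 0, 0])

```text
t: 18.07
eef_pos: [0.4833, -0.1751, 0.0743]
ee_rot: [-3.142, -0.0, 2.034]
force: [-0.3, 0.1, -2.6]
width: 0.0139
```

>>> apply_moves(increments=[0, 0, 0, 0, 0, 0, 0, 0, 0, 0, 0, 0, 0, 0, 0, 0, 0, 0, 0, 0, 0, 0, 0, 0, 0, 0, 0, 0, 0, 0, 0, 0, 0, 0, 0, 0, 0, 0, 0, 0, 0, 0, 0, 0, 0, 0, 0, 0], hand=0.4, force=10)

```text
t: 18.73
eef_pos: [0.485, -0.1754, 0.0758]
ee_rot: [3.138, 0.002, 2.035]
force: [-0.1, -0.4, 0.0]
width: 0.052
```

```bash
python3 go.py .4828 -.1751 .0744 2.0333
```

```text
d [-0.0022  0.0003 -0.0014] rot [ 0.0005  0.0038 -0.0013]
t 18.73 pos [ 0.485  -0.1754  0.0758] rpy [3.1384e+00 2.1000e-03 2.0346e+00] q [ 0.03  0.27 -0.55  0.   -0.75 -1.14] F [-0.1 -0.4  0. ] M [ 0.09 -0.15 -0.02] w 0.052
```

Released. I'll raise straight up, retreat to the start side and check.

>>> apply_moves(increments=[0, 0, 0.005, 0, 0, 0, 0, 0, 0.015, 0, 0, 0, 0, 0, 0.025, 0, 0, 0, 0, 0, 0.03, 0, 0, 0, 0, 0, 0.035, 0, 0, 0, 0, 0, 0.03, 0, 0, 0, 0, 0, 0.015, 0, 0, 0, 0, 0, 0, 0, 0, 0])

```text
t: 19.4
eef_pos: [0.4814, -0.1757, 0.2388]
ee_rot: [-3.14, 0.0, 2.034]
force: [0.7, 0.4, 0.1]
width: 0.0528
```

>>> apply_moves(increments=[0, 0.02, 0, 0, 0, 0.05, -0.002, 0.03, 0, 0, 0, 0.1, -0.004, 0.035, 0, 0, 0, 0.1, -0.004, 0.035, 0, 0, 0, 0.1, -0.004, 0.035, 0, 0, 0, 0.1, -0.004, 0.035, 0, 0, 0, 0.1, -0.006, 0.035, 0, 0, 0, 0.1, -0.008, 0.035, 0, 0, 0, 0.1, -0.01, 0.035, 0, 0, 0, 0.1, -0.012, 0.035, 0, 0, 0, 0.1, -0.014, 0.035, 0, 0, 0, 0.1, -0.016, 0.035, 0, 0, 0, 0.1, -0.018, 0.035, 0, 0, 0, 0.1, -0.02, 0.035, 0, 0, 0, 0.1, -0.02, 0.035, 0, 0, 0, 0.1, -0.02, 0.035, 0, 0, 0, 0.1, -0.02, 0.035, 0, 0, 0, 0.1, -0.01, 0.02, 0, 0, 0, 0.05, 0, 0, 0, 0, 0, 0, 0, 0, 0, 0, 0, 0])

```text
t: 21.07
eef_pos: [0.2701, 0.4404, 0.2344]
ee_rot: [-3.139, -0.002, -2.466]
force: [-0.4, -0.7, 0.4]
width: 0.0524
```

```bash
python3 go.py .263 .622 .238 -1.97
python3 - <<'E'
from ring import *
T=optics.grab_frame("top");S=optics.grab_frame("side")
cv2.imwrite("pics/topE.png",T[:,:,::-1]);cv2.imwrite("pics/sideE.png",S[:,:,::-1])
def crop(f,x,y,w=38,h=29): return cv2.resize(f[y-h:y+h,x-w:x+w],(400,300),interpolation=cv2.INTER_CUBIC)
cv2.imwrite("pics/end.png",np.vstack([np.hstack([crop(T,239,228),crop(T,406,229)]),np.hstack([crop(S,296,309),crop(S,414,172)])])[:,:,::-1])
for n,f in (("top",T),("side",S)):
    try: print(n,holes(np.ascontiguousarray(f[:,:,::-1]),n))
    except Exception as e: print(n,"holes n/a",e)
    for k in ("spanner_grip","spanner_pins"): print(k,[(x["point"],round(x["conf"],2)) for x in finder.landmark_of(n,k)[:1]])
E
```

```text
d [-0.0071  0.1816  0.0036] rot [3.20e-03 3.00e-04 4.96e-01]
t 21.07 pos [0.2701 0.4404 0.2344] rpy [-3.1394e+00 -2.4000e-03 -2.4660e+00] q [ 1.4   0.1  -0.34  0.   -1.14 -0.73] F [-0.4 -0.7  0.4] M [-0.06 -0.04 -0.02] w 0.0524
top (6, array([478.24720174, 162.92448134]), np.float64(6.703719500998801), np.float64(0.09679859588504783), array([0.47818377, 0.16295256]))
spanner_grip [([410.4, 226.3], 0.87)]
spanner_pins [([403.7, 224.2], 0.88)]
side (6, array([475.92104867, 162.9881794 ]), np.float64(6.697861062868252), np.float64(0.16701115545708556), array([0.47572523, 0.16323799]))
spanner_grip [([418.6, 158.8], 0.85)]
spanner_pins [([408.9, 186.6], 0.88)]
```

View pics/end.png

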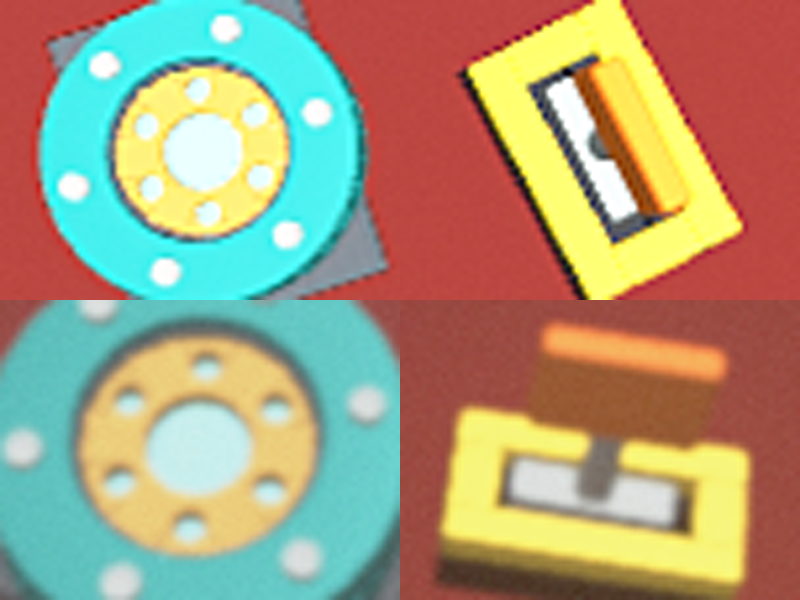

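The end picture shows the ring's holes turned by 29.65° (0.52 rad) in both cameras. The spanner stands upright in the pocket, and the bolts and port haven't moved. Handing in.

```bash
python3 -c "
from station import arm
print(arm.job_done())"
```

```text
the job is handed in; nothing more can be done
None
```

The brass ring is turned clockwise to its stop, the spanner is back upright in its rest, and I handed the job in at about 21 s.

- **Finding the holes:** I set the spanner's angle from the camera images. The pins entered with no resistance. The foot bar settled on the ring face at the expected height with about 9 N of contact.
- **Turning:** The ring took a steady 0.2 N m or so. The torque then rose to 0.46 N m within about 0.03 rad, which I took as the stop. I backed off into the pin play until the torque was near zero, then lifted straight out.
- **Last checks:** Both cameras agree that the ring turned 29.65° (0.52 rad), within the expected range. The spanner stands in the pocket and the gripper is open and well clear. The port and rest look unchanged in the close-ups; I did not view a final full picture of the rest of the bench.
- **Disagreements:**
  - The tool turned 0.63 rad against the ring's 0.52. I put the difference down to pin play, give in the grip and the springy gasket.
  - The two cameras placed the ring's centre about 2 mm apart, which is within the calibration error.
  - The arm blocked the close-up side view during engagement, so I confirmed the pins were in by height and force only.

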